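# Clear the fit-up rail and load it with tube stubs

### The arm

A 6-joint arm with a two-finger parallel gripper is mounted at the origin on the work surface. World frame = base frame: x ahead of the robot, y to its left, z up, the work surface at z = 0. Lengths are in m, angles in degrees, forces in N, time in s.
With the tool pointing down it reaches from about 0.15 to 0.775 m from the base axis. Payload 6.1 kg.
Tool frame: the origin (TCP) lies at the very end of the fingers, on their centre line; the grasp point (between the pads) lies 19 mm behind it (bot.tcp_to_grasp is the distance from the TCP to the grasp point, in m); z points along the fingers, y is the line along which they close (so a half turn about z gives the same grasp; the last joint's range is limited). The gripper opens to 85 mm and grips with 20 to 120 N. Pads are 22 mm wide; open, the fingers measure 114 mm over their backs; the gripper's body (76 mm by 85 mm) begins 54 mm behind the grasp point. The pads swing forward as they close: fully open they stand 13 mm farther back than shut.
Start: joints at [71.448, 7.208, -2.269, 80.523, 0, 90], TCP at [0.167, 0.498, 0.231] pointing down, gripper open.
Joint ranges: [-155.77, 155.77], [-54.66, 111.73], [-72.52, 77.12], [-102.08, 115.82], [-83.92, 84.16], [-180, 180]. Speed limits (degrees/s): [136.94, 136.94, 172.46, 180, 180, 180].

### API

Orientations are given as a 3x3 rotation matrix whose columns are the frame's x, y, z axes.
In Python, from bench import bot, optics gives the robot as it stands.
- The arm moves only by the tool servo_tool, never from a script. Its argument "increments" is a list that holds one entry, the list of rows, each a list of 7 numbers: the opening, from -1 (shut) to 1 (fully open), then the shift along the tool's x, y, z in m, then the turn, a rotation vector about the tool's x, y, z in rad. A call has 1 to 20 rows; each row shifts and turns the commanded pose from where the row before left it, along the tool's axes as they then stand; what a row does not reach is not made up. A row lasts 1/8 s, in which the tool goes at most 62.5 mm and 10.7 degrees, less where a joint would pass 70% of its speed; a pose out of reach is approached as far as the arm can. A call is refused whole if a number of a shift passes 0.0625 or a number of a turn 0.188, either way. A call with a gripper value outside its range is refused whole. The fingers move at their own pace and stop on an object; the grip force is fixed at half the most. Time passes only in rows, so rows that do not move let the fingers close. It gives the time, the measured TCP pose, the force, the opening and the grip force at its end, in the units of the state.
- bot.get_obs(): the state, without advancing time (a new reading comes with each control period).
- optics.snapshot(name): name is "scene" or "side" or "wrist"; returns the picture (480x640x3 uint8, red, green, blue); there is no depth.
- optics.camera_model(name): a dict with "fx", "fy", "cx", "cy" (pixels), "extrinsics" (4x4, takes a point from camera to world coordinates); the wrist camera has in their place "hand_eye" (4x4, takes a point from camera to tool coordinates, whose origin is the TCP and whose axes are the flange's). Camera axes: x right, y down, z forward; pixel columns grow to the right and rows downward; lengths in m; the calibration is good to about 2 mm. A picture is of the moment at which its call begins: read the wrist's pose just before it. camera_model takes no time and is no camera call.
- bot.sign_off(): hands the job in; it is judged then, once.
The state is a dict: "clock": time; "joint_pos": joint angles; "joint_vel": joint speeds; "joint_torque": joint torques, N m; "position": TCP position; "tcp_rot": TCP orientation; "force": force on the tool from outside, world axes, zero at the start; "wrist_torque": the same for the moment, N m; "width": finger opening in m; "grip_force": force on a finger pad.
Only numpy, scipy, OpenCV 4.12 (cv2) and the standard library are available. Lean on these libraries where they do the work, as an engineer would, in place of code of your own. Each camera call takes 0.05 s, during which the arm holds its last target. There are 200 camera calls.

### The job

Get the fit-up rail ready for tacking: pick up the scraper and scrape every spatter chip off the top of the rail into the catch tray around it (do not touch chips on the rail with the fingers), then stand the scraper upright on its narrow ledge, lengthwise along it and centred. Next lay every tube stub flat across the rail, square to it and balanced at its middle, side by side with at least 10 mm of clear space between neighbours and their whole width on the rail; when all of them lie there, push the extractor lever fully over to on. Leave the can, jar and hammer alone.

Things in the scene. Friction and masses are not known exactly. Their poses are not given: they have to be found in the camera images.
- rail_top (a point): middle of the top face of the fit-up rail. The rail is a straight copper-coloured bar, 30 mm wide (x), 350 mm long (y), 20 mm thick, its flat level top 40 mm above the bench, on two narrow posts. x points across the rail, y along it, z up; it may be turned a little on the bench. It is fixed in the middle of a fixed grey sheet catch tray, 220 mm (x) by 480 mm (y), with a 4 mm floor and rim walls 18 mm high; the space between rail and rim is open
- scraper: scraper block standing on its foot: a steel foot 26 mm (x) by 70 mm (y) by 28 mm high with an upright wooden grip 24 mm (x) by 44 mm (y) on top of it, 92 mm high in all, 0.25 kg. Origin at the centre of its underside, z up along the grip; best pinched across the grip's 24 mm (x), about 62 mm above the underside. It is the same either way round
- ledge_top (a point): middle of the top face of the scraper's ledge: a fixed blue stand with a narrow flat bar on top, 30 mm deep (x) by 90 mm long (y), 60 mm above the bench; its foot is 70 by 90 mm. x points across the bar, y along it, z up. It stands left or right of the tray
- fan_lever_tip (a point): centre of the 26 mm black ball on the end of the fume extractor's toggle lever. The lever is a 10 mm rod, 80 mm from pivot to ball, on a fixed grey block 70 mm (along the swing) by 50 mm by 25 mm; the pivot lies 22 mm above the bench. The point's frame turns with the lever. It stands on the other side of the tray from the ledge
- fan_lever_base: the lever's fixed block; origin at the centre of its underside, directly below the pivot. The lever swings about the block's y axis; the 'on' side is the block's +x, which points away from the robot
- fan_lever (a joint): angle of the extractor lever in rad: 0 = off, leaning 0.5 rad from upright towards the robot (block's -x); 1.0 = fully on, leaning 0.5 rad away from the robot (block's +x). Light friction, stays where it is left (a push of under 2 N at the ball moves it)
- tube1: stub of square steel tube, 30 by 30 mm, 130 mm long (x), 3 mm wall, 0.24 to 0.4 kg, any of its four long sides may be up. Origin at its middle (15 mm inside every side), x along its length. Starts lying on the bench; may be absent
- tube2: stub of square steel tube, 30 by 30 mm, 130 mm long (x), 3 mm wall, 0.24 to 0.4 kg, any of its four long sides may be up. Origin at its middle (15 mm inside every side), x along its length. Starts lying on the bench; may be absent
- tube3: stub of square steel tube, 30 by 30 mm, 130 mm long (x), 3 mm wall, 0.24 to 0.4 kg, any of its four long sides may be up. Origin at its middle (15 mm inside every side), x along its length. Starts lying on the bench; may be absent
- tube4: stub of square steel tube, 30 by 30 mm, 130 mm long (x), 3 mm wall, 0.24 to 0.4 kg, any of its four long sides may be up. Origin at its middle (15 mm inside every side), x along its length. Starts lying on the bench; may be absent
- chip1: loose weld-spatter chip of dark steel, 12 by 16 mm and 7 mm thick (10 mm at a small bump), origin at the centre of its underside. Starts lying on the rail's top; may be absent
- chip2: loose weld-spatter chip of dark steel, 12 by 16 mm and 7 mm thick (10 mm at a small bump), origin at the centre of its underside. Starts lying on the rail's top; may be absent
- chip3: loose weld-spatter chip of dark steel, 12 by 16 mm and 7 mm thick (10 mm at a small bump), origin at the centre of its underside. Starts lying on the rail's top; may be absent
- chip4: loose weld-spatter chip of dark steel, 12 by 16 mm and 7 mm thick (10 mm at a small bump), origin at the centre of its underside. Starts lying on the rail's top; may be absent
- chip5: loose weld-spatter chip of dark steel, 12 by 16 mm and 7 mm thick (10 mm at a small bump), origin at the centre of its underside. Starts lying on the rail's top; may be absent
- spray_can: bystander: upright spray can, 64 mm across, 150 mm high, at the left end of the bench; origin at its underside
- hammer: bystander: hammer 260 mm long, lying on the bench beyond the right-hand stand; origin at its underside
- tip_jar: bystander: low white jar, 72 mm across, 55 mm high, at the right end of the bench; origin at its underside
Not all that is in view belongs to the job. Of the things like the part that bears ledge_top, leave any that is purple; of the rest the smaller one is meant.

How it is judged:
By the outcome, as a careful person would: the job done as asked, in the order asked, and still so for the second after the job is handed in, with the robot touching nothing.
Of tube1, tube2, tube3, tube4 only 3 to 4 are there at a start; the rules pass over those that are not, and their reading is None.
Of chip1, chip2, chip3, chip4, chip5 only 3 to 5 are there at a start; the rules pass over those that are not, and their reading is None.
At some moment in a run one of tube1, tube2, tube3, tube4 may be knocked a few centimetres aside while the robot is not near it.
It also fails if it takes over 208 s, if anything falls off the work surface, if the arm or the gripper's body presses on something with over 40 N, if the wrist force passes 120 N, or if a joint passes its speed limit or range.

## Working session

There is one attempt and no reset: what is moved stays moved. The work goes in short steps, Python scripts to look and compute and a tool call to move; the robot and the scene stay as the last step left them, time stands still between calls to the robot, and variables do not carry over. Pictures are saved under pics/ and viewed, at most 14 in all, crops included, and the job is handed in when it is done.

Besides the shell and the picture viewer there is one more tool, called after ">>>" as name(argument=value, ...) on one line, values as JSON. servo_tool: Moves the arm, as the interface text tells. Its arguments: {"type":"object","properties":{"increments":{"type":"array"}},"required":["increments"]}

```bash
ls; mkdir -p pics
cat > h.py <<'E'
import numpy as np, cv2
from bench import bot, optics
def snap(n,f):
    o=bot.get_obs(); im=optics.snapshot(n); cv2.imwrite(f'pics/{f}.png',im[:,:,::-1]); return o,im
def cam(n,o=None):
    m=optics.camera_model(n); K=np.array([[m['fx'],0,m['cx']],[0,m['fy'],m['cy']],[0,0,1]])
    if 'extrinsics' in m: T=np.array(m['extrinsics'])
    else:
        A=np.eye(4);A[:3,:3]=o['tcp_rot'];A[:3,3]=o['position'];T=A@np.array(m['hand_eye'])
    return K,T
def px2w(n,uv,z,o=None):
    K,T=cam(n,o); r=[]
    for u,v in np.atleast_2d(uv):
        d=T[:3,:3]@np.linalg.solve(K,[u,v,1]); s=(z-T[2,3])/d[2]; r.append(T[:3,3]+s*d)
    return np.array(r)
def w2px(n,P,o=None):
    K,T=cam(n,o); P=np.atleast_2d(P); c=(P-T[:3,3])@T[:3,:3]; p=c@K.T; return p[:,:2]/p[:,2:]
E
python3 - <<'E'
from h import *
np.set_printoptions(precision=4,suppress=True)
for n in('scene','side','wrist'):
    o,im=snap(n,n+'0'); K,T=cam(n,o); print(n,K,T)
print(o)
E
```

```text
pics
scene [[449.8257   0.     325.3794]
 [  0.     449.8257 236.8874]
 [  0.       0.       1.    ]] [[-0.7277  0.5905 -0.3489  0.9428]
 [ 0.6858  0.6197 -0.3816  0.4112]
 [-0.0091 -0.517  -0.856   1.0741]
 [ 0.      0.      0.      1.    ]]
side [[611.6643   0.     327.931 ]
 [  0.     611.6643 251.0974]
 [  0.       0.       1.    ]] [[-0.9598 -0.1882  0.2083  0.1077]
 [-0.2802  0.598  -0.7509  1.4304]
 [ 0.0167 -0.7791 -0.6267  1.3024]
 [ 0.      0.      0.      1.    ]]
wrist [[398.8285   0.     319.3188]
 [  0.     398.8285 238.4326]
 [  0.       0.       1.    ]] [[ 0.3171  0.9142  0.2525  0.1038]
 [ 0.9484 -0.3056 -0.0847  0.5186]
 [-0.0003  0.2663 -0.9639  0.3736]
 [ 0.      0.      0.      1.    ]]
{'clock': 0.1, 'joint_pos': array([71.451 ,  7.2398, -2.3211, 80.5235,  0.0011, 90.0009]), 'joint_vel': array([-0.0146, -0.0301,  0.2599, -0.0694,  0.0603,  0.069 ]), 'joint_torque': array([  0.0008, -43.6901,  35.3607,   0.0136,  -0.    ,   0.    ]), 'position': array([0.1669, 0.4974, 0.2306]), 'tcp_rot': array([[-0.948 ,  0.3181, -0.0005],
       [ 0.3181,  0.948 , -0.0014],
       [ 0.    , -0.0015, -1.    ]]), 'force': array([0.1125, 0.192 , 0.7739]), 'wrist_torque': array([-0.0168, -0.0107,  0.0067]), 'grip_force': 0.0, 'width': 0.0850276584766343}
```

View pics/scene0.png

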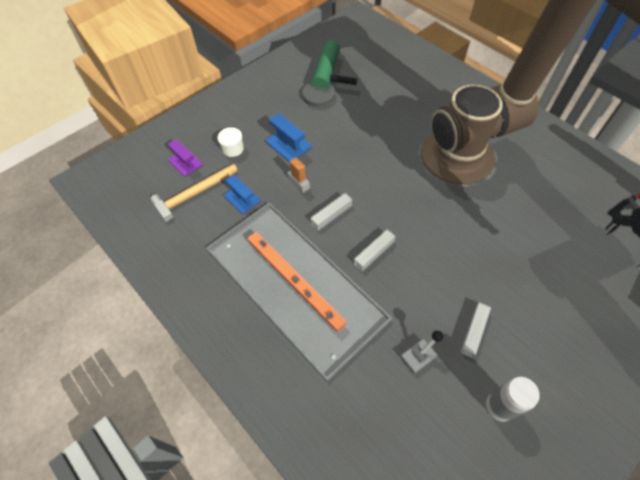

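View pics/side0.png

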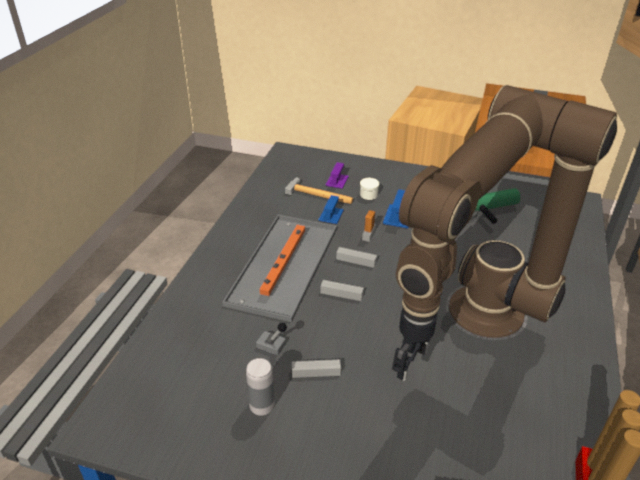

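Run:
```python
import cv2,numpy as np
a=cv2.imread('pics/scene0.png')[150:340,225:357];b=cv2.imread('pics/side0.png')[175:325,255:385]
a=cv2.resize(a,None,fx=3,fy=3,interpolation=cv2.INTER_CUBIC);b=cv2.resize(b,None,fx=3,fy=3,interpolation=cv2.INTER_CUBIC)
c=np.zeros((570,396+390,3),np.uint8);c[:,:396]=a;c[:450,396:]=b;cv2.imwrite('pics/crop0.png',c)
from h import *
print(px2w('scene',[(241,190),(289,135),(184,157),(301,178),(331,211),(375,250),(477,330),(437,337),(420,352),(520,390),(232,145)],0))
print(px2w('scene',[(253,236),(341,326)],.04), px2w('scene',[(267,205),(207,245),(390,318),(329,378)],.018))
```

```text
[[ 0.57519386 -0.36027039  0.        ]
 [ 0.32612903 -0.42908327  0.        ]
 [ 0.62530369 -0.58663644  0.        ]
 [ 0.41550166 -0.27039739  0.        ]
 [ 0.43331777 -0.12006173  0.        ]
 [ 0.4354121   0.05659633  0.        ]
 [ 0.41808824  0.38655446  0.        ]
 [ 0.50354444  0.33007662  0.        ]
 [ 0.56223363  0.32576122  0.        ]
 [ 0.463002    0.54190535  0.        ]
 [ 0.48581931 -0.52242468  0.        ]]
[[ 0.66055561 -0.18636949  0.04      ]
 [ 0.66541521  0.15768196  0.04      ]] [[ 0.56032624 -0.25302229  0.018     ]
 [ 0.76323765 -0.26309022  0.018     ]
 [ 0.55732037  0.22081841  0.018     ]
 [ 0.76701528  0.22275107  0.018     ]]
```

View pics/crop0.png

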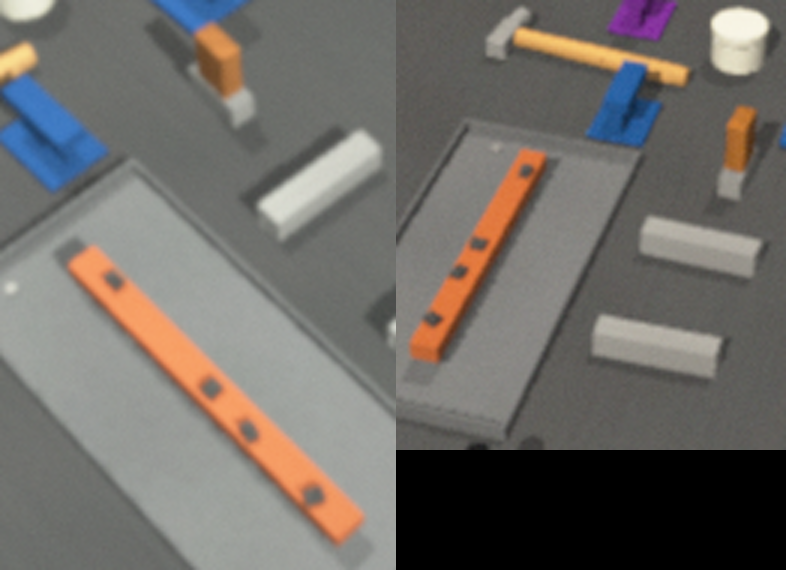

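Scene view: chips (4) on the rail at scene px ≈ (263,243), (295,279), (308,293), (329,315). Scraper at (301,178), tubes at (331,211), (375,250), (477,330), lever ball at (437,337). Ledge candidates are small blue (240,193), large blue (289,137) and purple (184,157). The crop confirms the small blue one.

I'll take an overview pose first.

>>> servo_tool(increments=[[[1,0,0,0,0,0,-0.162],[1,0,0,0,0,0,-0.162],[1,-0.018,-0.043,-0.005,0,0,0],[1,-0.018,-0.043,-0.005,0,0,0],[1,-0.018,-0.043,-0.005,0,0,0],[1,-0.018,-0.043,-0.005,0,0,0],[1,-0.018,-0.043,-0.005,0,0,0],[1,-0.018,-0.043,-0.005,0,0,0],[1,-0.018,-0.043,-0.005,0,0,0],[1,-0.018,-0.043,-0.005,0,0,0],[1,-0.018,-0.043,-0.005,0,0,0],[1,-0.018,-0.043,-0.005,0,0,0],[1,-0.018,-0.043,-0.005,0,0,0],[1,-0.018,-0.043,-0.005,0,0,0],[1,-0.018,-0.043,-0.005,0,0,0],[1,-0.018,-0.043,-0.005,0,0,0],[1,0,0,0,0,0,0],[1,0,0,0,0,0,0]]])

```text
clock: 2.4
position: [0.4188, -0.1041, 0.301]
tcp_rot: [[-1.0, 0.0, -0.001], [0.0, 1.0, 0.001], [0.001, 0.001, -1.0]]
force: [0.3, 0.2, 0.6]
width: 0.0853
grip_force: 0.0
```

Run:
```python
from h import *
import pickle
o,im=snap('wrist','w1'); pickle.dump((o,im),open('w1.pkl','wb')); print(o['position'],o['tcp_rot'])
```

```text
[ 0.41880821 -0.10410894  0.30096753] [[-9.99999450e-01  3.84272721e-04 -9.75992101e-04]
 [ 3.83717480e-04  9.99999764e-01  5.69022710e-04]
 [ 9.76210531e-04  5.68647892e-04 -9.99999362e-01]]
```

View pics/w1.png

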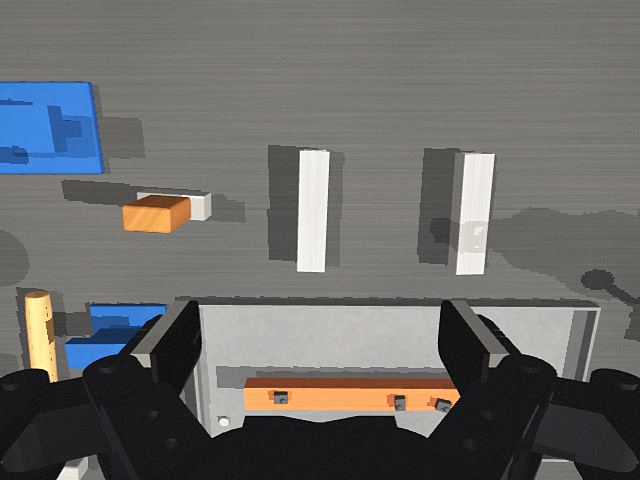

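Wrist view shows the scraper grip at (157,214), small ledge bar at (100,352), rail at (350,394) and tubes at (314,210) and (475,213). I'll enlarge the key parts.

Run:
```python
import cv2,numpy as np
a=cv2.imread('pics/w1.png')
def c(x,y,w,h,s): return cv2.resize(a[y:y+h,x:x+w],None,fx=s,fy=s,interpolation=cv2.INTER_LINEAR)
c1=c(110,180,110,60,4);c2=c(50,295,130,80,4)[:, :350*1]
C=np.zeros((600,800,3),np.uint8);C[:240,:440]=c1;x=c(55,295,120,80,3);C[:240,440:800]=x
C[250:550,:]=c(240,370,240,50,3.3333)[:300,:800] if 0 else cv2.resize(c(240,365,240,60,3),(800,200))[np.r_[0:200].repeat(1)[:200]].repeat(1,0)[:300] if 0 else np.zeros((300,800,3),np.uint8)
r=c(240,365,240,60,3.33);C[250:250+r.shape[0],:r.shape[1]]=r[:, :800]
cv2.imwrite('pics/crop1.png',C)
g=cv2.cvtColor(a,cv2.COLOR_BGR2GRAY)
for m in [(280,140,60,140),(440,145,60,140)]:
    x,y,w,h=m;k=(g[y:y+h,x:x+w]>175).astype(np.uint8);cs,_=cv2.findContours(k,0,2);cc=max(cs,key=cv2.contourArea);R=cv2.minAreaRect(cc);b=cv2.boxPoints(R)+[x,y]
    print(b)
    from h import *;import pickle
    o,_i=pickle.load(open('w1.pkl','rb'));W=px2w('wrist',b,.03,o);print(W,W.mean(0))
```

```text
[[294.92200851 270.87174988]
 [300.00172997 148.95840549]
 [329.11784744 150.17156982]
 [324.03812408 272.08491516]]
[[ 0.50347074 -0.13062143  0.03      ]
 [ 0.37228774 -0.12343354  0.03      ]
 [ 0.37347165 -0.09389795  0.03      ]
 [ 0.50488712 -0.09854513  0.03      ]] [ 0.43852931 -0.11162451  0.03      ]
[[453.92623138 273.81147766]
 [465.05738068 151.36885405]
 [494.09016418 154.00819397]
 [482.95901489 276.45082092]]
[[0.50690024 0.04493561 0.03      ]
 [0.37457327 0.04428193 0.03      ]
 [0.37718393 0.07412054 0.03      ]
 [0.51000389 0.07736979 0.03      ]] [0.44216533 0.06017697 0.03      ]
```

View pics/crop1.png

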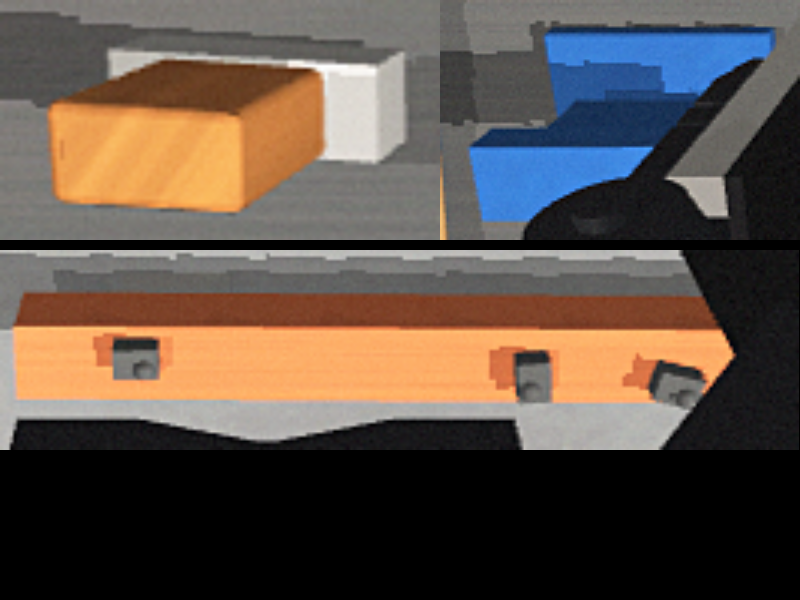

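Run:
```python
from h import *;import pickle
np.set_printoptions(precision=4,suppress=True)
o,_=pickle.load(open('w1.pkl','rb'))
def p(n,uv,z):
    W=px2w('wrist',uv,z,o);print(n,W[:,:2].tolist() if 0 else W[:,:2],'mean',W.mean(0)[:2])
p('grip',[(123,206),(170.2,208.5),(170.7,232.5),(124.2,230.5)],.092)
p('foot',[(204.5,196.2),(204.5,220.5),(137,192.5)],.028)
p('ledge',[(65,344),(69.7,369)],.06)
p('rail',[(244.2,388.1),(244.8,410),(456.2,389)],.04)
p('chips',[(280,398),(400,404),(443,406)],.047)
# rail: scene-cam centre along y
for n,uv in(('scene',[(253,236),(341,326)]),):print(px2w(n,uv,.04))
# scene chips
print(px2w('scene',[(263,243),(295,279),(308,293),(329,315)],.045))
m=cv2.cvtColor(cv2.imread('pics/scene0.png'),cv2.COLOR_BGR2HSV)
k=cv2.inRange(m,(3,140,150),(14,255,255));k[:220]=0;k=cv2.morphologyEx(k,3,np.ones((9,9)))
c=max(cv2.findContours(k,0,2)[0],key=cv2.contourArea);b=cv2.boxPoints(cv2.minAreaRect(c));print(b,px2w('scene',b,.04),px2w('scene',b,.04).mean(0))
```

```text
grip [[ 0.4192 -0.2796]
 [ 0.4215 -0.2376]
 [ 0.4437 -0.2393]
 [ 0.4419 -0.2814]] mean [ 0.4316 -0.2595]
foot [[ 0.4209 -0.2245]
 [ 0.4471 -0.2264]
 [ 0.4171 -0.2949]] mean [ 0.4284 -0.2486]
ledge [[ 0.576  -0.3774]
 [ 0.6067 -0.3775]] mean [ 0.5914 -0.3774]
rail [[ 0.6456 -0.1917]
 [ 0.6758 -0.1925]
 [ 0.6469  0.057 ]] mean [ 0.6561 -0.109 ]
chips [[ 0.6538 -0.1493]
 [ 0.6621 -0.0095]
 [ 0.6648  0.0409]] mean [ 0.6602 -0.0393]
[[ 0.6606 -0.1864  0.04  ]
 [ 0.6654  0.1577  0.04  ]]
[[ 0.6563 -0.1481  0.045 ]
 [ 0.6645 -0.01    0.045 ]
 [ 0.6664  0.0412  0.045 ]
 [ 0.6684  0.1191  0.045 ]]
[[246.5 239.5]
 [254.5 231.5]
 [345.  322. ]
 [337.  330. ]] [[ 0.6801 -0.1898  0.04  ]
 [ 0.6487 -0.1948  0.04  ]
 [ 0.6514  0.1571  0.04  ]
 [ 0.6793  0.1582  0.04  ]] [ 0.6649 -0.0173  0.04  ]
```

Scraper is at (0.4316,-0.2596), turned 3° from y. The rail centre is about (0.661,-0.017). Next I'll go above the scraper.

>>> servo_tool(increments=[[[1,0,0,0,0,0,0.1805],[1,0,0,0,0,0,0.1805],[1,0,0,0,0,0,0.1805],[1,0,0,0,0,0,0.1805],[1,0,0,0,0,0,0.1805],[1,0,0,0,0,0,0.1805],[1,0,0,0,0,0,0.1805],[1,0,0,0,0,0,0.1805],[1,0,0,0,0,0,0.1805],[1,-0.031,0.0042,0.026,0,0,0],[1,-0.031,0.0042,0.026,0,0,0],[1,-0.031,0.0042,0.026,0,0,0],[1,-0.031,0.0042,0.026,0,0,0],[1,-0.031,0.0042,0.026,0,0,0],[1,0,0,0,0,0,0],[1,0,0,0,0,0,0]]])

```text
clock: 4.45
position: [0.4319, -0.259, 0.172]
tcp_rot: [[0.052, 0.999, 0.0], [0.999, -0.052, 0.0], [0.0, 0.0, -1.0]]
force: [0.1, -0.1, -0.8]
width: 0.0854
grip_force: 0.0
```

Run:
```python
from h import *
import pickle
o,im=snap('wrist','w2'); pickle.dump((o,im),open('w2.pkl','wb')); print(o['position'],o['tcp_rot'],o['joint_pos'])
```

```text
[ 0.43194386 -0.25897294  0.17196707] [[ 5.22859680e-02  9.98632105e-01  3.09115966e-04]
 [ 9.98632124e-01 -5.22860395e-02  2.27804917e-04]
 [ 2.43655753e-04  2.96782133e-04 -9.99999926e-01]] [-3.09568045e+01  5.26637342e+00 -1.18888450e+01  7.28363074e+01
  2.03034482e-02  6.20403312e+01]
```

View pics/w2.png

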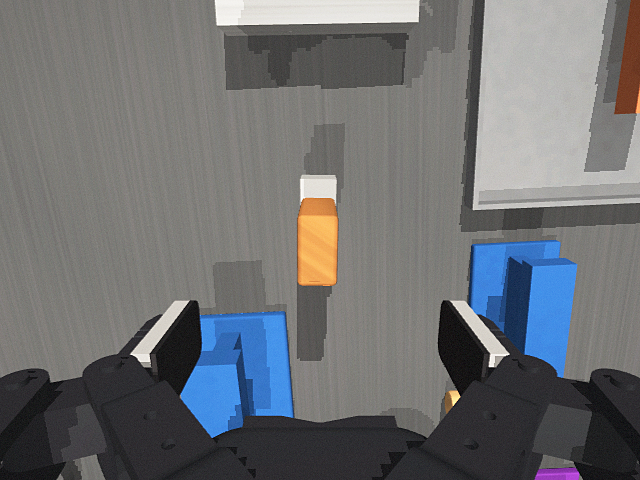

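Run:
```python
from h import *;import pickle
np.set_printoptions(precision=4,suppress=True)
o,im=pickle.load(open('w2.pkl','rb'))
a=np.radians(3.1);u=np.array([np.sin(a),np.cos(a)]);v=np.array([np.cos(a),-np.sin(a)]);c=np.array([.4316,-.2596])
for s,t,z in((22,-12,.092),(22,12,.092),(-22,-12,.092),(-22,12,.092),(35,-13,.028),(35,13,.028)):
    print(w2px('wrist',[*(c+u*s/1e3+v*t/1e3),z],o))
print(px2w('wrist',[(299,216),(337,216),(302,285),(333,285)],.092,o))
print(px2w('wrist',[(300.5,177),(336,177)],.028,o))
# ledge crop + grip crop
k=im[:,:,::-1]
A=cv2.resize(k[170:300,280:360],None,fx=4,fy=4);B=cv2.resize(k[230:380,460:590],None,fx=3.5,fy=3.5)
C=np.zeros((530,790,3),np.uint8);C[:A.shape[0],:320]=A;C[:B.shape[0],330:330+B.shape[1]]=B;cv2.imwrite('pics/crop2.png',C)
```

```text
[[296.2402 211.8828]]
[[338.3863 211.9982]]
[[297.1539 284.0498]]
[[337.2417 284.15  ]]
[[299.5571 176.0736]]
[[335.8933 176.1774]]
[[ 0.4222 -0.2395  0.092 ]
 [ 0.4439 -0.2406  0.092 ]
 [ 0.4213 -0.2817  0.092 ]
 [ 0.4398 -0.2826  0.092 ]]
[[ 0.4211 -0.2246  0.028 ]
 [ 0.4465 -0.2259  0.028 ]]
```

View pics/crop2.png

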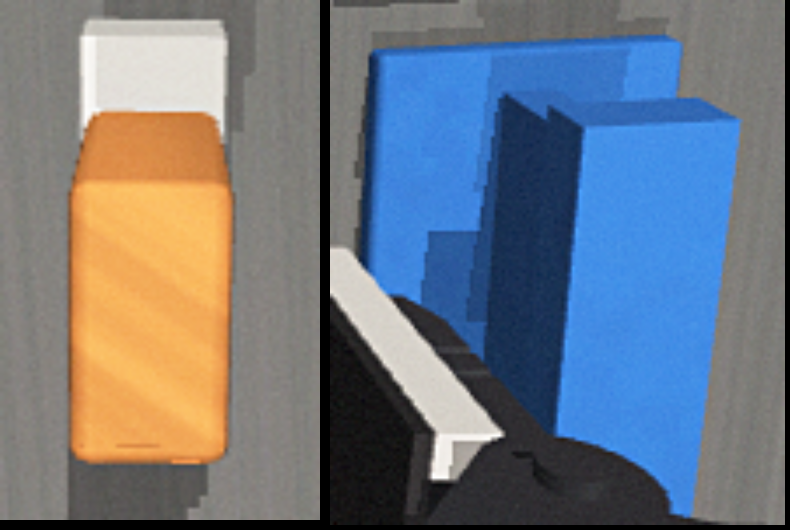

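Prediction matches, so I'll descend and grasp.

>>> servo_tool(increments=[[[1,-0.0005,0,0.04,0,0,0],[1,0,0,0.04,0,0,0],[1,0,0,0.03,0,0,0],[1,0,0,0.019,0,0,0],[1,0,0,0,0,0,0],[-1,0,0,0,0,0,0],[-1,0,0,0,0,0,0],[-1,0,0,0,0,0,0],[-1,0,0,0,0,0,0],[-1,0,0,0,0,0,0],[-1,0,0,0,0,0,0]]])

```text
clock: 5.88
position: [0.4321, -0.2608, 0.0429]
tcp_rot: [[0.054, 0.999, 0.001], [0.999, -0.054, -0.0], [-0.0, 0.001, -1.0]]
force: [-0.7, 1.1, 5.9]
width: 0.0233
grip_force: 62.3
```

Run:
```python
from h import *;import pickle
np.set_printoptions(precision=4,suppress=True)
o,im=pickle.load(open('w2.pkl','rb'))
print(px2w('wrist',[(532,265.7),(576.6,263.7),(524.9,351.4),(562.9,377.1)],.06,o))
```

```text
[[ 0.5753 -0.2886  0.06  ]
 [ 0.6052 -0.2887  0.06  ]
 [ 0.5761 -0.3538  0.06  ]
 [ 0.6057 -0.3766  0.06  ]]
```

Scraper is gripped. I'll lift it and move to the near side of the rail, in line with the first chip.

>>> servo_tool(increments=[[[-1,0,0,-0.03,0,0,0],[-1,0,0,-0.032,0,0,-0.049],[-1,0.0187,0.032,0,0,0,0],[-1,0.0187,0.032,0,0,0,0],[-1,0.0187,0.032,0,0,0,0],[-1,0.0187,0.032,0,0,0,0],[-1,0.0187,0.032,0,0,0,0],[-1,0.0187,0.032,0,0,0,0],[-1,0,0,0.01,0,0,0],[-1,0,0,0.01,0,0,0],[-1,0,0,0,0,0,0],[-1,0,0,0,0,0,0]]])

```text
clock: 7.38
position: [0.6236, -0.1499, 0.0844]
tcp_rot: [[0.005, 1.0, -0.0], [1.0, -0.005, -0.0], [-0.0, -0.0, -1.0]]
force: [-0.1, -1.4, -2.8]
width: 0.0236
grip_force: 61.4
```

>>> servo_tool(increments=[[[-1,0,0.01,0,0,0,0],[-1,0,0.01,0,0,0,0],[-1,0,0.01,0,0,0,0],[-1,0,0.01,0,0,0,0],[-1,0,0.01,0,0,0,0],[-1,0,0.01,0,0,0,0],[-1,0,0.01,0,0,0,0],[-1,0,0.01,0,0,0,0],[-1,0,0,0,0,0,0],[-1,0.035,0,0,0,0,0],[-1,0.035,0,0,0,0,0],[-1,0.035,0,0,0,0,0],[-1,0.033,0,0,0,0,0],[-1,0,0,0,0,0,0]]])

```text
clock: 9.12
position: [0.7046, -0.0092, 0.0845]
tcp_rot: [[0.001, 1.0, -0.0], [1.0, -0.001, 0.0], [0.0, -0.0, -1.0]]
force: [0.0, -0.7, -2.2]
width: 0.0232
grip_force: 61.5
```

>>> servo_tool(increments=[[[-1,0,-0.01,0,0,0,0],[-1,0,-0.01,0,0,0,0],[-1,0,-0.01,0,0,0,0],[-1,0,-0.01,0,0,0,0],[-1,0,-0.01,0,0,0,0],[-1,0,-0.01,0,0,0,0],[-1,0,-0.01,0,0,0,0],[-1,0,-0.01,0,0,0,0],[-1,0,0,0,0,0,0],[-1,0.028,0,0,0,0,0],[-1,0.029,0,0,0,0,0],[-1,0,0,0,0,0,0]]])

```text
clock: 10.62
position: [0.6255, 0.0474, 0.0843]
tcp_rot: [[0.002, 1.0, 0.0], [1.0, -0.002, 0.0], [0.0, 0.0, -1.0]]
force: [-0.9, 0.3, -2.0]
width: 0.0233
grip_force: 61.5
```

>>> servo_tool(increments=[[[-1,0,0.01,0,0,0,0],[-1,0,0.01,0,0,0,0],[-1,0,0.01,0,0,0,0],[-1,0,0.01,0,0,0,0],[-1,0,0.01,0,0,0,0],[-1,0,0.01,0,0,0,0],[-1,0,0.01,0,0,0,0],[-1,0,0.01,0,0,0,0],[-1,0,0,0,0,0,0],[-1,0.037,0,0,0,0,0],[-1,0.037,0,0,0,0,0],[-1,0,0,0,0,0,0]]])

```text
clock: 12.12
position: [0.705, 0.122, 0.0843]
tcp_rot: [[0.001, 1.0, -0.0], [1.0, -0.001, 0.001], [0.001, -0.0, -1.0]]
force: [-0.9, 0.7, -2.4]
width: 0.0232
grip_force: 61.5
```

>>> servo_tool(increments=[[[-1,0,-0.01,0,0,0,0],[-1,0,-0.01,0,0,0,0],[-1,0,-0.01,0,0,0,0],[-1,0,-0.01,0,0,0,0],[-1,0,-0.01,0,0,0,0],[-1,0,-0.01,0,0,0,0],[-1,0,-0.01,0,0,0,0],[-1,0,-0.01,0,0,0,0],[-1,0,0,-0.02,0,0,0],[-1,0,-0.05,-0.04,0,0,0],[-1,0,-0.05,-0.02,0,0,0],[-1,-0.02,-0.05,0,0,0,0],[-1,-0.06,0,0,0,0,0],[-1,-0.06,0,0,0,0,0],[-1,0,0,0,0,0,0]]])

```text
clock: 14.0
position: [0.4754, -0.0229, 0.1637]
tcp_rot: [[0.01, 1.0, 0.001], [1.0, -0.01, -0.001], [-0.001, 0.001, -1.0]]
force: [0.8, 0.6, -3.0]
width: 0.0236
grip_force: 61.8
```

Run:
```python
from h import *
o,im=snap('scene','s1');o2,im2=snap('side','d1');print(o['position'],o['tcp_rot'],o['joint_pos'])
a=cv2.resize(im[170:380,200:400,::-1],None,fx=2,fy=2,interpolation=2);b=cv2.resize(im2[175:325,215:385,::-1],None,fx=2.3,fy=2.3,interpolation=2)
C=np.zeros((430,792,3),np.uint8);C[:420,:400]=a;C[:b.shape[0],400:400+b.shape[1]]=b;cv2.imwrite('pics/crop3.png',C)
```

```text
[ 0.47543238 -0.02293051  0.16366185] [[ 1.02735113e-02  9.99946865e-01  8.49437399e-04]
 [ 9.99946853e-01 -1.02727695e-02 -8.73104186e-04]
 [-8.64331719e-04  8.58362099e-04 -9.99999258e-01]] [-2.73170298e+00  2.38993105e+00 -1.60376129e+01  7.15214580e+01
 -4.76488130e-02  8.78568940e+01]
```

View pics/crop3.png

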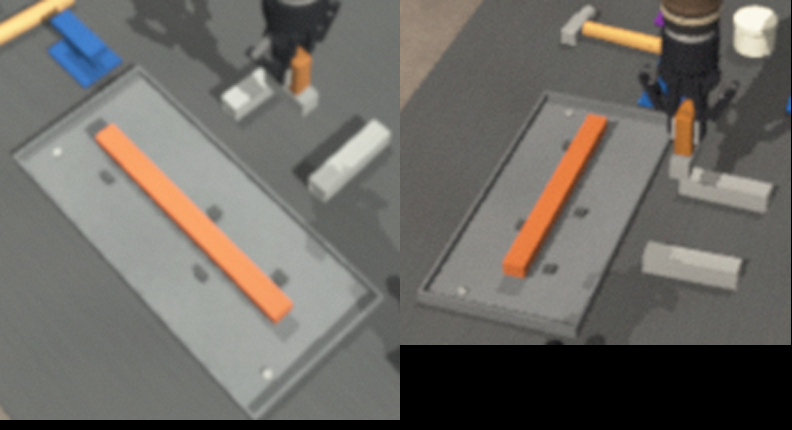

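Rail is clear and all four chips are in the tray. Next is the ledge.

>>> servo_tool(increments=[[[-1,0,0,0,0,0,-0.016],[-1,-0.039,0.0142,0,0,0,0],[-1,-0.039,0.0142,0,0,0,0],[-1,-0.039,0.0142,0,0,0,0],[-1,-0.039,0.0142,0,0,0,0],[-1,-0.039,0.0142,0,0,0,0],[-1,-0.039,0.0142,0,0,0,0],[-1,-0.039,0.0142,0,0,0,0],[-1,-0.039,0.0142,0,0,0,0],[-1,0,0,0.02,0,0,0],[-1,0,0,0.02,0,0,0],[-1,0,0,0,0,0,0],[-1,0,0,0,0,0,0]]])

```text
clock: 15.72
position: [0.594, -0.3294, 0.1239]
tcp_rot: [[-0.013, 1.0, 0.0], [1.0, 0.013, -0.0], [-0.0, 0.0, -1.0]]
force: [0.1, 0.6, -2.5]
width: 0.0228
grip_force: 61.7
```

Run:
```python
from h import *
import pickle
np.set_printoptions(precision=4,suppress=True)
o,im=snap('wrist','w3');pickle.dump((o,im),open('w3.pkl','wb'));print(o['position'],o['tcp_rot'])
cv2.imwrite('pics/crop4.png',cv2.resize(im[100:400,170:470,::-1],None,fx=2,fy=2))
```

```text
[ 0.594  -0.3294  0.1239] [[-0.0133  0.9999  0.0004]
 [ 0.9999  0.0133 -0.0002]
 [-0.0002  0.0004 -1.    ]]
```

View pics/crop4.png

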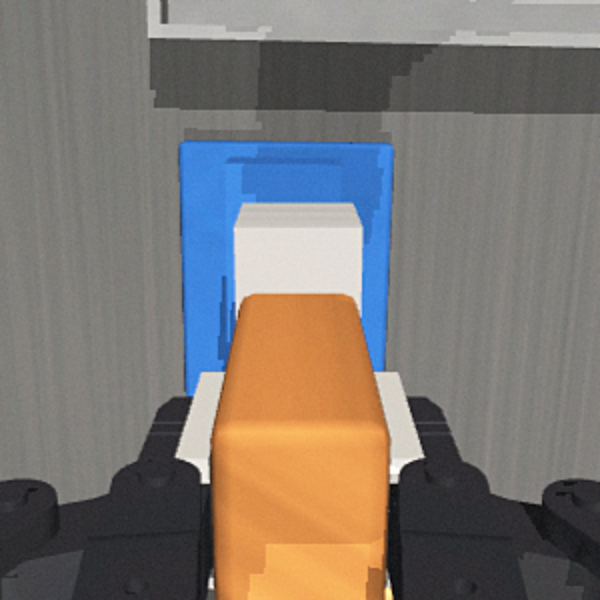

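Run:
```python
from h import *;import pickle
np.set_printoptions(precision=4,suppress=True)
o,im=pickle.load(open('w3.pkl','rb'))
print(px2w('wrist',[(283,182.5),(341,182.5)],.06,o))
print(px2w('wrist',[(287,214),(350.5,214)],.109,o))
c=np.array([.5907,-.333])
print(w2px('wrist',[[c[0]-.015,c[1]+.045,.06],[c[0]+.015,c[1]+.045,.06],[c[0]-.015,c[1],.06],[c[0]+.015,c[1],.06]],o))
C=cv2.resize(im[160:300,250:370,::-1],None,fx=4,fy=4,interpolation=2);C=cv2.convertScaleAbs(C,alpha=1.4,beta=-40);cv2.imwrite('pics/crop5.png',C)
```

```text
[[ 0.5755 -0.2896  0.06  ]
 [ 0.6056 -0.2891  0.06  ]]
[[ 0.5813 -0.2958  0.109 ]
 [ 0.607  -0.2955  0.109 ]]
[[283.3263 179.4535]
 [341.3296 180.2871]
 [284.111  261.9935]
 [338.9401 262.7303]]
```

View pics/crop5.png

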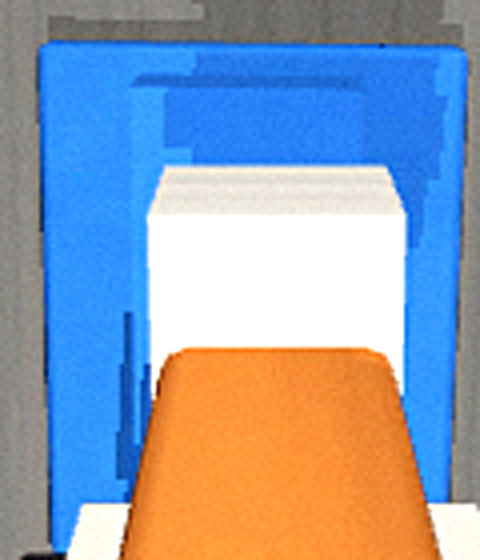

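>>> servo_tool(increments=[[[-1,-0.0039,-0.0035,0,0,0,0],[-1,0,0,0.008,0,0,0],[-1,0,0,0.008,0,0,0],[-1,0,0,0.003,0,0,0],[-1,0,0,0,0,0,0],[-1,0,0,0,0,0,0]]])

```text
clock: 16.52
position: [0.5899, -0.3343, 0.1044]
tcp_rot: [[-0.012, 1.0, 0.0], [1.0, 0.012, -0.0], [-0.0, 0.0, -1.0]]
force: [0.2, 0.1, -1.9]
width: 0.0232
grip_force: 62.0
```

>>> servo_tool(increments=[[[-1,0.0008,0.0006,0.0008,0,0,0],[-1,0,0,0.0008,0,0,0],[-1,0,0,0,0,0,0],[-1,0,0,0,0,0,0]]])

```text
clock: 17.02
position: [0.5906, -0.3334, 0.103]
tcp_rot: [[-0.012, 1.0, 0.0], [1.0, 0.012, -0.0], [-0.0, 0.0, -1.0]]
force: [0.3, 0.9, 0.8]
width: 0.0236
grip_force: 62.2
```

Contact made. I'll release, lift, and head toward the first tube.

>>> servo_tool(increments=[[[0,0,0,0,0,0,0],[1,0,0,0,0,0,0],[1,0,0,0,0,0,0],[1,0,0,0,0,0,0],[1,0,0,-0.02,0,0,0],[1,0,0,-0.05,0,0,0],[1,0,0,-0.05,0,0,0],[1,0,0,-0.02,0,0,0],[1,0,0,0,0,0,-0.173],[1,0,0,0,0,0,-0.173],[1,0,0,0,0,0,-0.173],[1,0,0,0,0,0,-0.173],[1,0,0,0,0,0,-0.173],[1,0,0,0,0,0,-0.173],[1,0,0,0,0,0,-0.173],[1,0,0,0,0,0,-0.173],[1,0,0,0,0,0,-0.173]]])

```text
clock: 19.15
position: [0.5904, -0.3335, 0.2427]
tcp_rot: [[-1.0, -0.003, 0.0], [-0.003, 1.0, -0.0], [-0.0, -0.0, -1.0]]
force: [0.8, -0.3, -0.5]
width: 0.0856
grip_force: 0.0
```

>>> servo_tool(increments=[[[1,0.03,0.044,0,0,0,0],[1,0.03,0.044,0,0,0,0],[1,0.03,0.044,0,0,0,0],[1,0.03,0.044,0,0,0,0],[1,0.03,0.044,0,0,0,0],[1,0,0,0,0,0,0],[1,0,0,0,0,0,0]]])

```text
clock: 20.02
position: [0.4413, -0.1132, 0.2432]
tcp_rot: [[-1.0, 0.002, 0.001], [0.002, 1.0, -0.001], [-0.001, -0.001, -1.0]]
force: [-0.1, -0.4, -0.5]
width: 0.0857
grip_force: 0.0
```

```bash
cat >> h.py <<'E'
def tube(im,o,near,z=.03):
    """top-face fit near world xy: bright pixels, reprojected to z plane"""
    g=cv2.cvtColor(im,cv2.COLOR_RGB2HSV); k=((g[:,:,2]>170)&(g[:,:,1]<45)).astype(np.uint8)
    k=cv2.morphologyEx(k,cv2.MORPH_OPEN,np.ones((5,5)))
    n,l,s,c=cv2.connectedComponentsWithStats(k)
    out=[]
    for i in range(1,n):
        if s[i,4]<1500: continue
        y,x=np.nonzero(l==i); u=np.c_[x,y][::7]
        W=px2w('wrist',u,z,o)[:,:2].astype(np.float32)
        (cx,cy),(w,h),a=cv2.minAreaRect(W*1000)
        b=cv2.boxPoints(((cx,cy),(w,h),a)); e=max((b[1]-b[0],b[2]-b[1]),key=np.linalg.norm)
        out.append((np.round([cx,cy],1),np.round(sorted([w,h]),1),round(float((np.degrees(np.arctan2(e[1],e[0]))+90)%180-90),2),s[i,:4]))
    return sorted(out,key=lambda t:np.hypot(*(t[0]/1000-near)))[:3]
E
python3 - <<'E'
from h import *
import pickle
o,im=snap('wrist','w4');pickle.dump((o,im),open('w4.pkl','wb'));print(o['position'],o['tcp_rot'])
for t in tube(im,o,(.44,-.11)):print(t)
o1,i1=pickle.load(open('w1.pkl','rb'))
for t in tube(i1,o1,(.44,-.11)):print(t)
E
```

```text
[ 0.44126901 -0.11317008  0.24317389] [[-9.99997454e-01  1.79794595e-03  1.36340373e-03]
 [ 1.79714652e-03  9.99998213e-01 -5.87346729e-04]
 [-1.36445731e-03 -5.84894997e-04 -9.99998898e-01]]
(array([ 438.9, -111.5]), array([ 30.2, 130.2]), -1.96, array([303, 127,  39, 143], dtype=int32))
(array([441.7,  60.4]), array([ 30.1, 130.1]), 1.41, array([489, 130,  48, 143], dtype=int32))
(array([ 617.4, -109.6]), array([145.1, 254.3]), 89.94, array([200, 309, 249, 125], dtype=int32))
(array([ 438.4, -111.2]), array([ 30., 131.]), -1.99, array([297, 150,  32, 122], dtype=int32))
(array([441.5,  60.4]), array([ 30.3, 131.3]), 1.51, array([456, 153,  38, 122], dtype=int32))
(array([632.5, -98.8]), array([174.8, 277. ]), 89.58, array([203, 305, 240, 131], dtype=int32))
```

View pics/w4.png

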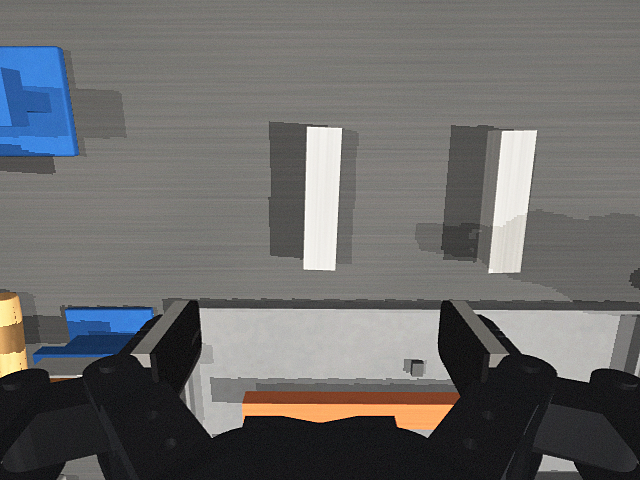

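Tube fits come out at 30×130 mm, which is right. Tube A is at (0.4388,-0.1113) yaw −2°, tube B at (0.4417,0.0604) yaw +1.4°. I'll grasp A.

>>> servo_tool(increments=[[[1,0.0025,0.0019,0.02,0,0,0.0325],[1,0,0,0.05,0,0,0],[1,0,0,0.05,0,0,0],[1,0,0,0.05,0,0,0],[1,0,0,0.035,0,0,0],[1,0,0,0.02,0,0,0],[1,0,0,0.012,0,0,0],[1,0,0,0,0,0,0],[1,0,0,0,0,0,0]]])

```text
clock: 21.2
position: [0.4392, -0.1116, 0.0065]
tcp_rot: [[-0.999, 0.035, 0.001], [0.035, 0.999, -0.0], [-0.001, -0.0, -1.0]]
force: [-0.7, -0.5, 0.8]
width: 0.0853
grip_force: 0.0
```

>>> servo_tool(increments=[[[-1,0,0,0,0,0,0],[-1,0,0,0,0,0,0],[-1,0,0,0,0,0,0],[-1,0,0,0,0,0,0],[-1,0,0,0,0,0,0],[-1,0,0,0,0,0,0]]])

```text
clock: 21.95
position: [0.4388, -0.1113, 0.0063]
tcp_rot: [[-0.999, 0.035, 0.001], [0.035, 0.999, -0.0], [-0.001, -0.0, -1.0]]
force: [-1.3, -0.8, 5.2]
width: 0.0287
grip_force: 61.4
```

>>> servo_tool(increments=[[[-1,0,0,-0.03,0,0,0],[-1,0,0,-0.035,0,0,-0.031],[-1,-0.037,-0.0008,0,0,0,0],[-1,-0.037,-0.0008,0,0,0,0],[-1,-0.037,-0.0008,0,0,0,0],[-1,-0.037,-0.0008,0,0,0,0],[-1,-0.037,-0.0008,0,0,0,0],[-1,-0.037,-0.0008,0,0,0,0],[-1,0,0,0.018,0,0,0],[-1,0,0,0,0,0,0],[-1,0,0,0,0,0,0]]])

```text
clock: 23.32
position: [0.659, -0.1167, 0.0523]
tcp_rot: [[-1.0, 0.004, -0.002], [0.004, 1.0, 0.0], [0.002, 0.0, -1.0]]
force: [-0.3, -0.5, -2.9]
width: 0.0289
grip_force: 60.4
```

>>> servo_tool(increments=[[[-1,-0.002,0,0.003,0,0,0],[-1,0,0,0.0024,0,0,0],[-1,0,0,0.0008,0,0,0],[-1,0,0,0,0,0,0],[-1,0,0,0,0,0,0]]])

```text
clock: 23.95
position: [0.6624, -0.1169, 0.0466]
tcp_rot: [[-1.0, 0.004, 0.0], [0.004, 1.0, -0.0], [-0.0, -0.0, -1.0]]
force: [0.2, -0.3, -2.0]
width: 0.0291
grip_force: 60.4
```

>>> servo_tool(increments=[[[-1,0.0012,0,0,0,0,0],[-1,0,0,0.0006,0,0,0],[-1,0,0,0,0,0,0],[0,0,0,0,0,0,0],[1,0,0,0,0,0,0],[1,0,0,0,0,0,0],[1,0,0,0,0,0,0],[1,0,0,-0.02,0,0,0],[1,0,0,-0.05,0,0,0],[1,0,0,-0.06,0,0,0],[1,0,0,-0.06,0,0,0],[1,0.0365,0.0295,0,0,0,0],[1,0.0365,0.0295,0,0,0,0],[1,0.0365,0.0295,0,0,0,0],[1,0.0365,0.0295,0,0,0,0],[1,0.0365,0.0295,0,0,0,0],[1,0.0365,0.0295,0,0,0,0],[1,0,0,0,0,0,0],[1,0,0,0,0,0,0]]])

```text
clock: 26.32
position: [0.4433, 0.061, 0.2363]
tcp_rot: [[-1.0, 0.003, 0.001], [0.003, 1.0, -0.0], [-0.001, -0.0, -1.0]]
force: [-0.3, -0.1, 0.6]
width: 0.0855
grip_force: 0.0
```

Run:
```python
from h import *
import pickle
o,im=snap('wrist','w5');pickle.dump((o,im),open('w5.pkl','wb'));print(o['position'],o['tcp_rot'])
for t in tube(im,o,(.44,.06)):print(t)
print('on rail');
for t in tube(im,o,(.661,-.117),.07):print(t)
```

```text
[0.44327835 0.06101072 0.23625907] [[-9.99993835e-01  3.26960938e-03  1.28027089e-03]
 [ 3.26949663e-03  9.99994651e-01 -9.01494633e-05]
 [-1.28055880e-03 -8.59630662e-05 -9.99999176e-01]]
(array([442.1,  60.2]), array([ 29.8, 130.4]), 1.32, array([299, 128,  38, 146], dtype=int32))
(array([616.9,  68.1]), array([141.8, 249.5]), 89.46, array([200, 311, 250, 125], dtype=int32))
(array([ 583., -161.]), array([ 76. , 124.7]), 89.85, array([ 24, 311, 133,  70], dtype=int32))
on rail
(array([ 559.3, -135.6]), array([ 67.3, 110.4]), 89.85, array([ 24, 311, 133,  70], dtype=int32))
(array([589.3,  67.3]), array([125.6, 220.9]), 89.46, array([200, 311, 250, 125], dtype=int32))
(array([434.5,  60.3]), array([ 26.4, 115.4]), 1.32, array([299, 128,  38, 146], dtype=int32))
```

>>> servo_tool(increments=[[[1,0.0013,-0.0008,0.013,0,0,-0.027],[1,0,0,0.05,0,0,0],[1,0,0,0.05,0,0,0],[1,0,0,0.05,0,0,0],[1,0,0,0.035,0,0,0],[1,0,0,0.02,0,0,0],[1,0,0,0.012,0,0,0],[1,0,0,0,0,0,0],[1,0,0,0,0,0,0],[-1,0,0,0,0,0,0],[-1,0,0,0,0,0,0],[-1,0,0,0,0,0,0],[-1,0,0,0,0,0,0],[-1,0,0,0,0,0,0],[-1,0,0,0,0,0,0]]])

```text
clock: 28.25
position: [0.442, 0.0602, 0.0065]
tcp_rot: [[-1.0, -0.023, 0.001], [-0.023, 1.0, -0.0], [-0.001, -0.0, -1.0]]
force: [-0.7, -0.9, 5.5]
width: 0.0288
grip_force: 61.5
```

>>> servo_tool(increments=[[[-1,0,0,-0.03,0,0,0],[-1,0,0,-0.035,0,0,0.0275],[-1,-0.0367,-0.0127,0,0,0,0],[-1,-0.0367,-0.0127,0,0,0,0],[-1,-0.0367,-0.0127,0,0,0,0],[-1,-0.0367,-0.0127,0,0,0,0],[-1,-0.0367,-0.0127,0,0,0,0],[-1,-0.0367,-0.0127,0,0,0,0],[-1,0,0,0.018,0,0,0],[-1,0,0,0,0,0,0],[-1,0,0,0,0,0,0],[-1,0,0,0,0,0,0]]])

```text
clock: 29.75
position: [0.6611, -0.0166, 0.0537]
tcp_rot: [[-1.0, 0.004, 0.001], [0.004, 1.0, 0.0], [-0.001, 0.0, -1.0]]
force: [0.1, 0.3, -3.9]
width: 0.0288
grip_force: 60.3
```

>>> servo_tool(increments=[[[-1,-0.0004,-0.0004,0.004,0,0,0],[-1,0,0,0.0024,0,0,0],[-1,0,0,0.0008,0,0,0],[-1,0,0,0,0,0,0],[-1,0,0,0,0,0,0]]])

```text
clock: 30.38
position: [0.6619, -0.0173, 0.0465]
tcp_rot: [[-1.0, 0.004, 0.001], [0.004, 1.0, 0.0], [-0.001, 0.0, -1.0]]
force: [-4.0, 0.9, 5.7]
width: 0.0287
grip_force: 61.4
```

>>> servo_tool(increments=[[[0,0,0,0,0,0,0],[1,0,0,0,0,0,0],[1,0,0,0,0,0,0],[1,0,0,0,0,0,0],[1,0,0,-0.02,0,0,0],[1,0,0,-0.05,0,0,0],[1,0,0,-0.06,0,0,0],[1,0,0,-0.06,0,0,0],[1,0.0265,0.0435,0,0,0,0],[1,0.0265,0.0435,0,0,0,0],[1,0.0265,0.0435,0,0,0,0],[1,0.0265,0.0435,0,0,0,0],[1,0.0265,0.0435,0,0,0,0],[1,0.0265,0.0435,0,0,0,0],[1,0.0265,0.0435,0,0,0,0],[1,0.0265,0.0435,0,0,0,0],[1,0,0,0,0,0,0],[1,0,0,0,0,0,0]]])

```text
clock: 32.62
position: [0.4513, 0.3316, 0.2358]
tcp_rot: [[-1.0, 0.004, 0.0], [0.004, 1.0, -0.0], [-0.0, -0.0, -1.0]]
force: [-0.9, -0.4, -0.2]
width: 0.0852
grip_force: 0.0
```

Run:
```python
from h import *
import pickle
o,im=snap('wrist','w6');pickle.dump((o,im),open('w6.pkl','wb'));print(o['position'],o['tcp_rot'])
for t in tube(im,o,(.43,.385)):print(t)
```

```text
[0.45129948 0.33160476 0.23575352] [[-9.99993384e-01  3.63080825e-03  2.23177186e-04]
 [ 3.63075965e-03  9.99993385e-01 -2.17807147e-04]
 [-2.23966526e-04 -2.16995403e-04 -9.99999951e-01]]
(array([425.2, 383.5]), array([ 30.5, 129.3]), 20.44, array([339,  98,  76, 150], dtype=int32))
(array([594.9, 618. ]), array([55.8, 71.5]), 9.83, array([582, 314,  58,  65], dtype=int32))
(array([585.3, 102.8]), array([ 77.4, 164. ]), 89.34, array([  0, 305, 167,  72], dtype=int32))
```

View pics/w6.png

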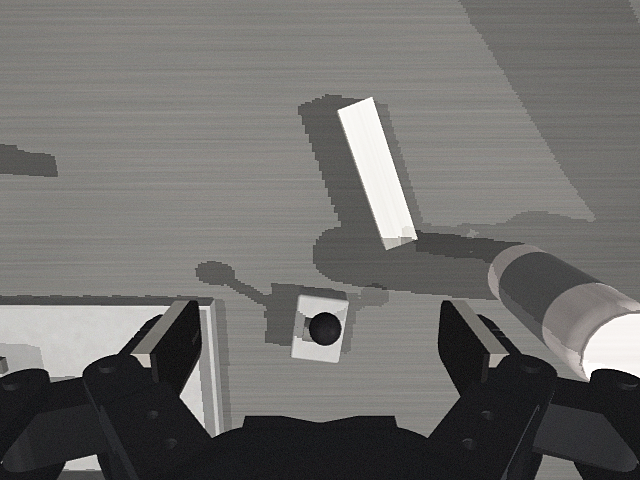

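Tube C is at (0.4252,0.3835) yaw 20.4°. The lever ball is at px (324,329) with the block below it, and the can is well to the right.

>>> servo_tool(increments=[[[1,0,0,0,0,0,-0.1802],[1,0,0,0,0,0,-0.1802],[1,0.0033,0.03,0,0,0,0],[1,0.003,0.0277,0.0125,0,0,0],[1,0,0,0.05,0,0,0],[1,0,0,0.05,0,0,0],[1,0,0,0.05,0,0,0],[1,0,0,0.035,0,0,0],[1,0,0,0,0,0,0],[1,0,0,0,0,0,0]]])

```text
clock: 33.92
position: [0.4266, 0.3834, 0.0398]
tcp_rot: [[-0.938, -0.347, 0.001], [-0.347, 0.938, 0.001], [-0.002, 0.001, -1.0]]
force: [0.3, 0.2, 0.5]
width: 0.0856
grip_force: 0.0
```

>>> servo_tool(increments=[[[1,0.0012,0.0005,0.02,0,0,0],[1,0,0,0.0135,0,0,0],[1,0,0,0,0,0,0],[-1,0,0,0,0,0,0],[-1,0,0,0,0,0,0],[-1,0,0,0,0,0,0],[-1,0,0,0,0,0,0],[-1,0,0,0,0,0,0],[-1,0,0,0,0,0,0],[-1,0,0,-0.03,0,0,0],[-1,0,0,-0.05,0,0,0],[-1,0,0,-0.05,0,0,0],[-1,0,0,0,0,0,0.1815],[-1,0,0,0,0,0,0.1815],[-1,0,0,0,0,0,0],[-1,0,0,0,0,0,0]]])

```text
clock: 35.92
position: [0.4237, 0.3832, 0.134]
tcp_rot: [[-1.0, 0.004, -0.001], [0.004, 1.0, -0.001], [0.001, -0.001, -1.0]]
force: [-0.3, -0.4, -3.3]
width: 0.029
grip_force: 60.8
```

>>> servo_tool(increments=[[[-1,-0.0299,-0.0374,0,0,0,0],[-1,-0.0299,-0.0374,0,0,0,0],[-1,-0.0299,-0.0374,0,0,0,0],[-1,-0.0299,-0.0374,0,0,0,0],[-1,-0.0299,-0.0374,0,0,0,0],[-1,-0.0299,-0.0374,0,0,0,0],[-1,-0.0299,-0.0374,0,0,0,0],[-1,-0.0299,-0.0374,0,0,0,0],[-1,0,0,0.04,0,0,0],[-1,0,0,0.035,0,0,0],[-1,0,0,0,0,0,0],[-1,0,0,0,0,0,0],[-1,0,0,0,0,0,0]]])

```text
clock: 37.55
position: [0.6623, 0.083, 0.0619]
tcp_rot: [[-1.0, 0.006, 0.003], [0.006, 1.0, 0.0], [-0.003, 0.0, -1.0]]
force: [-0.1, 0.7, -3.0]
width: 0.0289
grip_force: 60.7
```

>>> servo_tool(increments=[[[-1,0,0,0.008,0,0,0],[-1,0,0,0.005,0,0,0],[-1,0,0,0.0018,0,0,0],[-1,0,0,0,0,0,0],[-1,0,0,0,0,0,0]]])

```text
clock: 38.17
position: [0.6609, 0.0827, 0.0454]
tcp_rot: [[-1.0, 0.007, -0.0], [0.007, 1.0, 0.0], [0.0, 0.0, -1.0]]
force: [-4.4, -0.2, 3.0]
width: 0.0288
grip_force: 61.4
```

>>> servo_tool(increments=[[[0,0,0,0,0,0,0],[1,0,0,0,0,0,0],[1,0,0,0,0,0,0],[1,0,0,0,0,0,0],[1,0,0,-0.02,0,0,0],[1,0,0,-0.05,0,0,0],[1,0,0,-0.06,0,0,0],[1,0,0,-0.06,0,0,0],[1,0.015,-0.034,-0.01,0,0,0],[1,0.015,-0.034,-0.01,0,0,0],[1,0.015,-0.034,-0.01,0,0,0],[1,0,0,0,0,0,0],[1,0,0,0,0,0,0]]])

```text
clock: 39.8
position: [0.6156, -0.0188, 0.2648]
tcp_rot: [[-1.0, 0.007, 0.0], [0.007, 1.0, 0.0], [-0.0, 0.0, -1.0]]
force: [-0.3, -0.5, -0.0]
width: 0.0853
grip_force: 0.0
```

Run:
```python
from h import *
import pickle
o,im=snap('wrist','w7');pickle.dump((o,im),open('w7.pkl','wb'));print(o['position'],o['tcp_rot'])
for y in(-.117,-.017,.083):
    print(w2px('wrist',[[.597,y-.015,.07],[.597,y+.015,.07],[.727,y-.015,.07],[.727,y+.015,.07]],o).round(0).tolist())
o6,_=pickle.load(open('w6.pkl','rb'))
print('ball',px2w('wrist',[(324,329)],.092,o6),'block top',px2w('wrist',[(304,293),(349,300),(291,357),(338,363)],.025,o6))
snap('scene','s7')
```

```text
[ 0.61563013 -0.01880717  0.26480349] [[-9.99974805e-01  7.09544390e-03  2.11222671e-04]
 [ 7.09552161e-03  9.99974758e-01  3.69437280e-04]
 [-2.08596017e-04  3.70926707e-04 -9.99999909e-01]]
[[186.0, 188.0], [221.0, 187.0], [199.0, 326.0], [231.0, 326.0]]
[[303.0, 187.0], [339.0, 187.0], [306.0, 326.0], [338.0, 325.0]]
[[421.0, 186.0], [457.0, 186.0], [413.0, 325.0], [445.0, 325.0]]
ball [[0.53882333 0.33508041 0.092     ]] block top [[0.53667582 0.31676934 0.025     ]
 [0.5440617  0.35994426 0.025     ]
 [0.60585918 0.3028485  0.025     ]
 [0.61284232 0.35005388 0.025     ]]
```

View pics/w7.png

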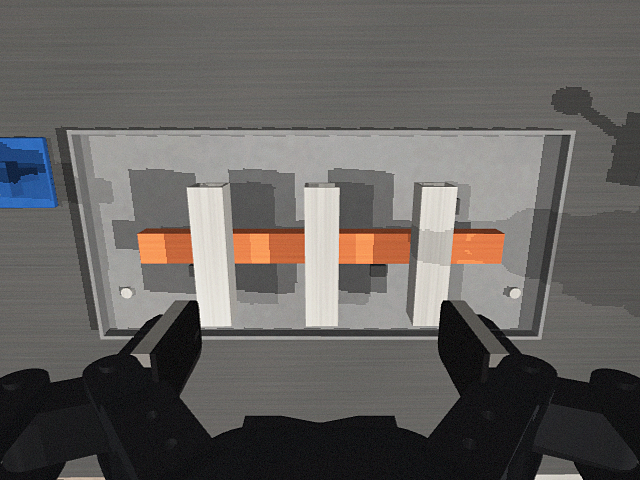

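All three tubes match the predicted outlines. Last is the lever: pivot about (0.575,0.332), swing direction yaw −9.8°.

>>> servo_tool(increments=[[[-1,0,0,0,0,0,0.164],[-1,0.0235,0.0424,0,0,0,0],[-1,0.0235,0.0424,0,0,0,0],[-1,0.0235,0.0424,0,0,0,0],[-1,0.0235,0.0424,0,0,0,0],[-1,0.0235,0.0424,0,0,0,0],[-1,0.0235,0.0424,0,0,0,0],[-1,0.0235,0.0424,0,0,0,0],[-1,0.0235,0.0424,0,0,0,0],[-1,0,0,0.05,0,0,0],[-1,0,0,0.05,0,0,0],[-1,0,0,0.05,0,0,0],[-1,0,0,0.027,0,0,0],[-1,0,0,0,0,0,0],[-1,0,0,0,0,0,0]]])

```text
clock: 41.78
position: [0.4882, 0.3481, 0.089]
tcp_rot: [[-0.986, 0.169, 0.001], [0.169, 0.986, 0.001], [-0.001, 0.001, -1.0]]
force: [-0.6, 0.9, -0.1]
width: -0.0001
grip_force: 0.0
```

Run:
```python
from h import *
import pickle
o,im=pickle.load(open('w7.pkl','rb'))
h=cv2.cvtColor(im,cv2.COLOR_RGB2HSV)
for x in(170,270,375,480):
    c=h[215:280,x];print(x,[(215+i,int(p[0]),int(p[1]),int(p[2])) for i,p in enumerate(c) if p[1]>120][::3][:16])
```

```text
170 [(229, 9, 187, 108), (232, 8, 174, 98), (235, 9, 176, 199), (238, 10, 181, 199), (241, 10, 180, 194), (244, 10, 181, 196), (247, 10, 184, 193), (250, 9, 174, 207), (253, 10, 173, 203), (256, 9, 175, 200), (259, 9, 176, 200), (262, 9, 184, 206)]
270 [(229, 8, 190, 110), (232, 10, 174, 101), (235, 9, 183, 192), (238, 9, 177, 200), (241, 10, 180, 195), (244, 8, 175, 191), (247, 9, 183, 195), (250, 9, 183, 191), (253, 10, 183, 197), (256, 9, 175, 189), (259, 10, 180, 195), (262, 9, 186, 199)]
375 [(229, 10, 199, 110), (232, 9, 166, 106), (235, 8, 182, 196), (238, 10, 181, 196), (241, 9, 178, 190), (244, 9, 174, 189), (247, 9, 172, 199), (250, 9, 173, 192), (253, 9, 178, 193), (256, 8, 173, 189), (259, 10, 179, 198), (262, 9, 182, 202)]
480 [(229, 9, 222, 100), (232, 9, 182, 91), (235, 10, 172, 231), (238, 9, 170, 232), (241, 10, 173, 225), (244, 10, 174, 229), (247, 10, 174, 228), (250, 10, 176, 231), (253, 10, 171, 230), (256, 10, 174, 227), (259, 11, 169, 232), (262, 12, 166, 249)]
```

>>> servo_tool(increments=[[[-1,-0.009,0,0,0,0,0],[-1,-0.009,0,0,0,0,0],[-1,-0.009,0,0,0,0,0],[-1,-0.009,0,0,0,0,0],[-1,-0.009,0,0,0,0,0],[-1,-0.009,0,0,0,0,0],[-1,-0.009,0,0,0,0,0],[-1,-0.009,0,0,0,0,0],[-1,-0.009,0,0,0,0,0],[-1,-0.009,0,0,0,0,0],[-1,0,0,0,0,0,0],[-1,0,0,0,0,0,0]]])

```text
clock: 43.28
position: [0.5766, 0.3318, 0.0879]
tcp_rot: [[-0.985, 0.17, -0.0], [0.17, 0.985, -0.0], [-0.0, -0.0, -1.0]]
force: [-0.1, -0.4, 0.8]
width: -0.0002
grip_force: 0.0
```

>>> servo_tool(increments=[[[-1,-0.004,0,0,0,0,0],[-1,-0.004,0,0,0,0,0],[-1,0,0,0,0,0,0],[-1,0,0,0,0,0,0]]])

```text
clock: 43.78
position: [0.5846, 0.3305, 0.088]
tcp_rot: [[-0.985, 0.17, 0.0], [0.17, 0.985, 0.0], [-0.0, 0.0, -1.0]]
force: [-0.1, -0.4, -0.1]
width: 0.0001
grip_force: 0.0
```

>>> servo_tool(increments=[[[-1,-0.003,0,0,0,0,0],[-1,-0.003,0,0,0,0,0],[-1,0,0,0,0,0,0],[-1,0,0,0,0,0,0]]])

```text
clock: 44.28
position: [0.5898, 0.3296, 0.0878]
tcp_rot: [[-0.985, 0.17, -0.001], [0.17, 0.985, -0.0], [0.001, -0.0, -1.0]]
force: [-3.5, 1.4, 0.4]
width: 0.0003
grip_force: 2.1
```

Run:
```python
from h import *
o,im=snap('scene','s8');o2,im2=snap('side','d8');print(o['force'])
a=cv2.resize(im[170:390,200:460,::-1],None,fx=1.7,fy=1.7,interpolation=2);b=cv2.resize(im2[280:370,220:330,::-1],None,fx=3,fy=3,interpolation=2)
C=np.zeros((400,780,3),np.uint8);C[:a.shape[0],:a.shape[1]]=a;C[:b.shape[0],450:450+b.shape[1]]=b;cv2.imwrite('pics/crop8.png',C)
```

```text
[-3.47220232  1.44119477  0.40477145]
```

View pics/crop8.png

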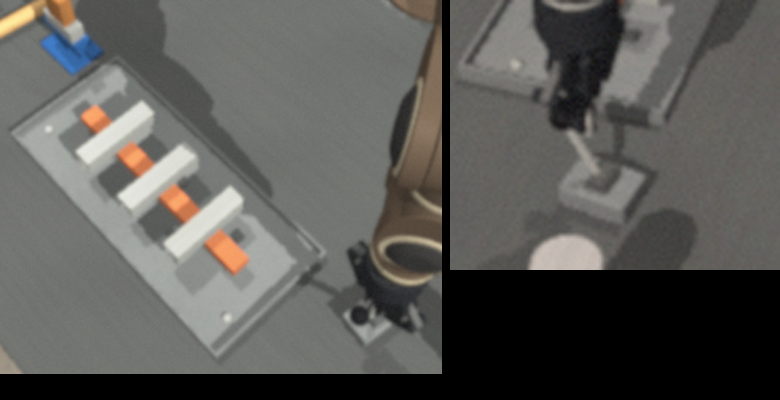

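>>> servo_tool(increments=[[[-1,-0.002,0,0,0,0,0],[-1,-0.002,0,0,0,0,0],[-1,0,0,0,0,0,0],[-1,0,0,0,0,0,0]]])

```text
clock: 44.88
position: [0.5904, 0.3295, 0.0877]
tcp_rot: [[-0.986, 0.168, -0.007], [0.168, 0.986, 0.001], [0.007, -0.0, -1.0]]
force: [-16.5, 2.8, 5.3]
width: 0.0001
grip_force: 8.1
```

>>> servo_tool(increments=[[[-1,0.02,0,0,0,0,0],[-1,0.04,0,0,0,0,0],[-1,0.04,0,-0.02,0,0,0],[-1,0.04,0,-0.05,0,0,0],[-1,0.03,0,-0.05,0,0,0],[-1,0,0,-0.02,0,0,0],[-1,0,0,0,0,0,0],[-1,0,0,0,0,0,0]]])

```text
clock: 45.88
position: [0.4281, 0.3573, 0.2256]
tcp_rot: [[-0.985, 0.171, -0.0], [0.171, 0.985, -0.001], [0.0, -0.001, -1.0]]
force: [0.7, 0.3, -0.0]
width: 0.0001
grip_force: 0.0
```

Run:
```python
from h import *
o,im=snap('scene','s9');o2,im2=snap('side','d9')
p=np.array([.575,.3324,.022]);d=np.array([.985,-.17,0])
for n,i in(('scene',im),('side',im2)):
    for a in(-.5,.3,.4,.5):
        print(n,a,w2px(n,p+.08*(np.sin(a)*d+np.cos(a)*np.array([0,0,1])),o).round(1))
    u0=w2px(n,p+.08*(np.sin(.5)*d+np.cos(.5)*np.array([0,0,1])),o)[0].astype(int)
    g=cv2.cvtColor(i,cv2.COLOR_RGB2GRAY);w=g[u0[1]-18:u0[1]+19,u0[0]-18:u0[0]+19];k=(w<38).astype(np.uint8)
    nn,l,s,c=cv2.connectedComponentsWithStats(k);print([(s[j,4],(c[j]+u0-18).round(1)) for j in range(1,nn) if s[j,4]>15])
```

```text
scene -0.5 [[438.8 336.4]]
scene 0.3 [[417.8 350.7]]
scene 0.4 [[415.  352.9]]
scene 0.5 [[412.2 355.2]]
[(np.int32(16), array([408.9, 354.4]))]
side -0.5 [[281.5 327.9]]
side 0.3 [[261.8 318.9]]
side 0.4 [[259.5 318.7]]
side 0.5 [[257.3 318.8]]
[(np.int32(39), array([257.3, 318.6]))]
```

Run:
```python
from h import *
a=cv2.imread('pics/s8.png').astype(int);b=cv2.imread('pics/s9.png').astype(int);c=cv2.imread('pics/s7.png').astype(int)
r=np.s_[175:345,215:350]
print((abs(a-b)[r].max(2)>60).sum(),(abs(c-b)[r].max(2)>60).sum())
# scraper grip orange centroid vs. prediction for top of grip on ledge
h=cv2.cvtColor(b.astype(np.uint8),cv2.COLOR_BGR2HSV)[160:210,220:270]
k=cv2.inRange(h,(5,150,90),(16,255,255));y,x=np.nonzero(k);print(x.mean()+220,y.mean()+160,len(x),w2px('scene',[[.5906,-.3333,.152],[.5906,-.3333,.12]]))
print(bot.get_obs()['clock']); bot.sign_off()
```

```text
6 900
234.21844660194174 171.39320388349515 206 [[232.93564342 164.44463147]
 [235.11231107 172.14750288]]
45.975
the job is handed in; nothing more can be done
```

The job is handed in at about 46 s: all four chips are scraped into the tray, the scraper stands upright on the small blue ledge, the three tube stubs found lie square across the rail 100 mm apart, and the extractor lever is pushed fully to on.

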